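# Rack the aluminium flats by thickness and flag the rack as stocked

## Task

Put every aluminium flat lying on the bench away in the rack: slide each one lengthwise into the bay whose slot matches its thickness (paint band and bay roof have the same colour) and push it fully home against the back stop. Only then roll the top of the status wheel away from you, ridge by ridge, until its yellow ridge stands straight up at the red pointers. Leave the other tools on the bench where they are.

Things in the scene. Friction and masses are not known exactly. Their poses are not given: they have to be found in the camera images.
- flat_8: Loose flat aluminium bar, 130 long x 36 wide x 8 mm thick, with a yellow paint band 34 mm wide across the middle of both faces and a black hole mark near each end; about 0.10 kg. Origin at its centre; x along its length, y across its width, z through its thickness; the same either way round or either face up. Lies flat on the bench at the start. May be absent.
- flat_12: Loose flat aluminium bar, 130 long x 36 wide x 12 mm thick, with a red paint band 34 mm wide across the middle of both faces and a black hole mark near each end; about 0.15 kg. Origin at its centre; x along its length, y across its width, z through its thickness; the same either way round or either face up. Lies flat on the bench at the start. May be absent.
- flat_16: Loose flat aluminium bar, 130 long x 36 wide x 16 mm thick, with a green paint band 34 mm wide across the middle of both faces and a black hole mark near each end; about 0.20 kg. Origin at its centre; x along its length, y across its width, z through its thickness; the same either way round or either face up. Lies flat on the bench at the start. May be absent.
- flat_20: Loose flat aluminium bar, 130 long x 36 wide x 20 mm thick, with a blue paint band 34 mm wide across the middle of both faces and a black hole mark near each end; about 0.25 kg. Origin at its centre; x along its length, y across its width, z through its thickness; the same either way round or either face up. Lies flat on the bench at the start. May be absent.
- flat_24: Loose flat aluminium bar, 130 long x 36 wide x 24 mm thick, with a white paint band 34 mm wide across the middle of both faces and a black hole mark near each end; about 0.30 kg. Origin at its centre; x along its length, y across its width, z through its thickness; the same either way round or either face up. Lies flat on the bench at the start. May be absent.
- bay_8: Fixed bay, yellow roof, 110 (x) x 54 (y) x 25 mm; 66 mm apart in any order. Origin: centre of its underside, 6 mm above the bench; x points into the slot. Slot 11 mm high, 42 wide: mouth at x=-55 (robot side), floor z=8, roof underside z=19, back stop x=+50 mm. A 24 wide tongue carries the floor on to x=-101. A flat that is home has its centre at x=-15, y=0 (+-3 play), z=12 and sticks out 25 mm.
- bay_12: Fixed bay, red roof, 110 (x) x 54 (y) x 29 mm; 66 mm apart in any order. Origin: centre of its underside, 6 mm above the bench; x points into the slot. Slot 15 mm high, 42 wide: mouth at x=-55 (robot side), floor z=8, roof underside z=23, back stop x=+50 mm. A 24 wide tongue carries the floor on to x=-101. A flat that is home has its centre at x=-15, y=0 (+-3 play), z=14 and sticks out 25 mm.
- bay_16: Fixed bay, green roof, 110 (x) x 54 (y) x 33 mm; 66 mm apart in any order. Origin: centre of its underside, 6 mm above the bench; x points into the slot. Slot 19 mm high, 42 wide: mouth at x=-55 (robot side), floor z=8, roof underside z=27, back stop x=+50 mm. A 24 wide tongue carries the floor on to x=-101. A flat that is home has its centre at x=-15, y=0 (+-3 play), z=16 and sticks out 25 mm.
- bay_20: Fixed bay, blue roof, 110 (x) x 54 (y) x 37 mm; 66 mm apart in any order. Origin: centre of its underside, 6 mm above the bench; x points into the slot. Slot 23 mm high, 42 wide: mouth at x=-55 (robot side), floor z=8, roof underside z=31, back stop x=+50 mm. A 24 wide tongue carries the floor on to x=-101. A flat that is home has its centre at x=-15, y=0 (+-3 play), z=18 and sticks out 25 mm.
- bay_24: Fixed bay, white roof, 110 (x) x 54 (y) x 41 mm; 66 mm apart in any order. Origin: centre of its underside, 6 mm above the bench; x points into the slot. Slot 27 mm high, 42 wide: mouth at x=-55 (robot side), floor z=8, roof underside z=35, back stop x=+50 mm. A 24 wide tongue carries the floor on to x=-101. A flat that is home has its centre at x=-15, y=0 (+-3 play), z=20 and sticks out 25 mm.
- wheel_axle (a point): Centre of the status wheel, on its level axle, 60 mm above the bench, in a fixed grey stand. z up, y along the axle, x level, roughly away from the robot. Black hub, radius 45, 36 wide (y); 8 ridges 45 degrees apart, 8 thick, 36 wide, reaching 58 mm from the axle. Stand cheeks at y = 22 to 30 mm each side, x = -37 to 37, tops 94 mm above the bench, red pointer mark at x=0.
- status_wheel (a joint): Wheel angle, rad: 0 with its one yellow ridge straight up at the red pointers; negative before that (-6.28 would be a full turn before); grows as the top is pushed to +x of wheel_axle. Ridges stand at this angle plus multiples of 0.785 rad from straight up. Starts between -5.6 and -2.6, stops at -6.0 and 0.7. No spring or detent: stays where left; friction 0.12 N m (2 to 3 N at a ridge).
- hammer: Bystander, loose, to be left alone: hammer, lying in front of the robot. Origin at its underside, at the handle line.
- blue_clamp: Bystander, loose, to be left alone: blue C-clamp. Origin at its underside.
- red_clamp: Bystander, loose, to be left alone: red C-clamp. Origin at its underside.
- spirit_level: Bystander, loose, to be left alone: yellow spirit level, 240 x 22 x 48 mm high. Origin at its underside.
- tape_measure: Bystander, loose, to be left alone: orange tape measure, 65 x 34 x 62 mm high. Origin at its underside.
- weld_magnet: Bystander, loose, to be left alone: red welding magnet, 60 x 60 x 18 mm high. Origin at its underside.
- paint_tin: Bystander, loose, to be left alone: tin, 74 mm across, 100 mm high. Origin at its underside.
Mind the look-alikes: they are no part of the job. Leave any brown or turquoise look-alike of the flat_8 alone.

How it is judged (in metres and radians):
On the way, in this order (a step that is already met when the one before it is completed fails the run):
1. every flat present is fully home in the bay of its own thickness (x of flat_8 in the frame of bay_8 between -0.02 and -0.009 m and y of flat_8 in the frame of bay_8 between -0.006 and 0.006 m and z of flat_8 in the frame of bay_8 between 0.009 and 0.015 m and angle between the x axis of flat_8 and the x axis of bay_8, either way round below 0.12 rad and x of flat_12 in the frame of bay_12 between -0.02 and -0.009 m and y of flat_12 in the frame of bay_12 between -0.006 and 0.006 m and z of flat_12 in the frame of bay_12 between 0.011 and 0.017 m and angle between the x axis of flat_12 and the x axis of bay_12, either way round below 0.12 rad and x of flat_16 in the frame of bay_16 between -0.02 and -0.009 m and y of flat_16 in the frame of bay_16 between -0.006 and 0.006 m and z of flat_16 in the frame of bay_16 between 0.013 and 0.019 m and angle between the x axis of flat_16 and the x axis of bay_16, either way round below 0.12 rad and x of flat_20 in the frame of bay_20 between -0.02 and -0.009 m and y of flat_20 in the frame of bay_20 between -0.006 and 0.006 m and z of flat_20 in the frame of bay_20 between 0.015 and 0.021 m and angle between the x axis of flat_20 and the x axis of bay_20, either way round below 0.12 rad and x of flat_24 in the frame of bay_24 between -0.02 and -0.009 m and y of flat_24 in the frame of bay_24 between -0.006 and 0.006 m and z of flat_24 in the frame of bay_24 between 0.017 and 0.023 m and angle between the x axis of flat_24 and the x axis of bay_24, either way round below 0.12 rad), for 0.2 s.
2. the yellow ridge of the wheel stands straight up at the pointers (value of joint status_wheel between -0.16 and 0.16 rad), for 0.2 s.
At the end, for the whole second after the job is handed in: Every flat present lies at rest on the floor of the slot of its own thickness, home to within 5 mm of the back stop; the wheel stands still with its yellow ridge within 0.16 rad (9 degrees) of straight up (all of step 1 and all of step 2 and linear speed of each of flat_8, flat_12, flat_16, flat_20, flat_24 below 0.02 m/s and velocity of joint status_wheel between -0.1 and 0.1 rad/s); the robot touches nothing.
It fails at once if a tool or other thing that is not part of the job is moved by more than 4 cm (distance of any of hammer, blue_clamp, red_clamp, spirit_level, tape_measure, weld_magnet, paint_tin from where it was at the start of the episode above 0.04 m).
Of flat_8, flat_12, flat_16, flat_20, flat_24 only 3 to 5 are there at a start; the rules pass over those that are not, and their reading is None.
At some moment in a run one of flat_8, flat_12, flat_16, flat_20, flat_24 may be knocked a few centimetres aside while the robot is not near it.
Once in a run the grip may slacken for a moment while it holds something.
It also fails if it takes over 210 s, if anything falls off the work surface, if the arm or the gripper's body presses on something with over 40 N, if the wrist force passes 120 N, or if a joint passes its speed limit or range.

## Robot

A 6-joint arm with a two-finger parallel gripper is mounted at the origin on the work surface. World frame = base frame: x ahead of the robot, y to its left, z up, the work surface at z = 0. Lengths are in mm, angles in rad, forces in N, time in s.
With the tool pointing down it reaches from about 275 to 825 mm from the base axis. Payload 4.9 kg.
Tool frame: the origin (TCP) lies at the very end of the fingers, on their centre line; the grasp point (between the pads) lies 19 mm behind it; z points along the fingers, y is the direction in which the jaws open and shut (so a half turn about z gives the same grasp; the last joint's range is limited). The gripper opens to 85 mm and grips with 20 to 120 N. Pads are 22 mm wide; open, the fingers measure 114 mm over their backs; the gripper's body (76 mm by 85 mm) begins 54 mm behind the grasp point. The pads swing forward as they close: fully open they stand 13 mm farther back than shut.
Start: joints at [-1.376, 0.326, -0.193, 1.052, 0, 1.437], TCP at [177.611, -520.55, 202.781] pointing down, gripper open.
Joint ranges: [-2.65, 2.65], [-0.97, 1.79], [-1.3, 1.35], [-1.93, 2.1], [-1.47, 1.37], [-3.14, 3.14]. Speed limits (rad/s): [2.57, 2.57, 3.14, 3.14, 3.14, 3.14].

## Interface

Orientations are given as [roll, pitch, yaw] about the fixed x, y, z axes, in that order (R = Rz(yaw) Ry(pitch) Rx(roll)).
In Python, from bench import bot, solve_ik, imaging gives the robot as it stands. Calls block until the motion is done:
- bot.move_ptp(position, orientation): joint-space move of the TCP to a pose.
- bot.movel(position, rot=None, max_speed=150, threshold=None): straight line of the TCP; rot=None keeps the orientation; max_speed is the mean speed in mm/s. With threshold (N) it stops when the force on the tool has changed by that much, and returns True; else False.
- bot.move_j(angles): joint-space move.
- bot.grip(opening, effort=None): opening from 0.0 (shut) to 1.0 (fully open); effort is the grip in N (None keeps the last); returns when the fingers have stopped.
- bot.dwell(seconds).
- solve_ik(position, orientation): joint angles nearest the present ones, or None.
- bot.get_state(): the state.
- imaging.capture(name): name is "scene" or "top"; returns the picture (400x640x3 uint8, blue, green, red); there is no depth.
- imaging.camera_model(name): a dict with "K" (3x3 intrinsics, pixels), "k1" (the pictures are not rectified: a ray, as slopes to the right and down, at radius r is drawn at 1 + k1 r^2 times it, then the intrinsics apply), "position" and "rotation" of the camera in the world. Camera axes: x right, y up, looking along -z (the intrinsics and any distortion apply to the point x, -y, -z); pixel columns grow to the right and rows downward; lengths in mm; the calibration is good to about 2 mm. A picture is of the moment at which its call begins. camera_model takes no time and is no camera call.
A pose or a line that the arm cannot do raises bot.IKError and nothing moves.
- bot.sign_off(): hands the job in, once; it reports no verdict.
The state is a dict: "t": time; "qpos": joint angles; "joint_velocities": joint speeds; "effort": joint torques, N m; "tcp_pos": TCP position; "orientation": TCP orientation; "contact_force": force on the tool from outside, world axes, zero at the start; "wrist_torque": the same for the moment, N m; "opening": opening from 0.0 (shut) to 1.0 (fully open).
Only numpy, scipy, OpenCV 4.12 (cv2) and the standard library are available. Lean on these libraries where they do the work, as an engineer would, in place of code of your own. Each camera call takes 0.05 s, during which the arm holds its last target. There are 200 camera calls.

## Working session

There is one attempt and no reset: what is moved stays moved. The work goes in short steps, each a Python script; the robot and the scene stay as the last script left them, time stands still between calls to the robot, and variables do not carry over. Pictures are saved under pics/ and viewed, on a budget of 14 in all, crops included, one or two more only if the job needs it, and the job is handed in when it is done.

```bash
ls; mkdir -p pics
python3 - <<'E'
from bench import bot, solve_ik, imaging
import cv2
for n in("scene","top"):
    cv2.imwrite(f"pics/{n}0.png",imaging.capture(n)); print(imaging.camera_model(n))
print(bot.get_state())
E
```

```text
pics
{'K': array([[500.93090853,   0.        , 313.26690135],
       [  0.        , 500.93090853, 208.35727978],
       [  0.        ,   0.        ,   1.        ]]), 'k1': -0.131407216378078, 'position': array([1567.64923331, -122.11444432, 1124.76405984]), 'rotation': array([0.78206025, 0.00470611, 1.50218503])}
{'K': array([[368.57052894,   0.        , 313.39589487],
       [  0.        , 368.57052894, 201.20099122],
       [  0.        ,   0.        ,   1.        ]]), 'k1': -0.017533919986006785, 'position': array([ 452.20970587,  -82.86004806, 1148.86695593]), 'rotation': array([ 0.07295311,  0.01442019, -1.56774048])}
{'t': 0.1, 'qpos': array([-1.37618353e+00,  3.26867818e-01, -1.93458347e-01,  1.05198877e+00,
       -1.10720370e-05,  1.43663058e+00]), 'joint_velocities': array([-0.00083725, -0.00199707,  0.00372391, -0.0003379 , -0.00067283,
        0.00078919]), 'effort': array([ 9.85812330e-04, -4.44239402e+01,  2.63037962e+01,  7.85551267e-03,
       -1.14597451e-04,  2.47983884e-06]), 'tcp_pos': array([ 177.50673992, -519.99222169,  202.09091411]), 'orientation': array([-3.14008621e+00, -1.92161491e-04,  3.28778407e-01]), 'contact_force': array([-0.08717862,  0.23249943,  0.24070582]), 'wrist_torque': array([0.00830383, 0.03727551, 0.00450953]), 'opening': 1.001147002786979}
```

View pics/top0.png

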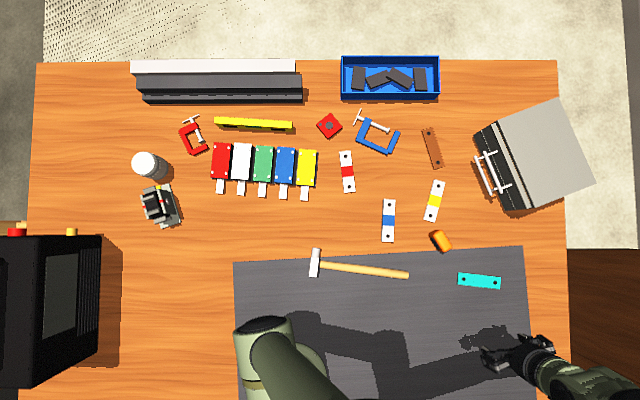

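View pics/scene0.png

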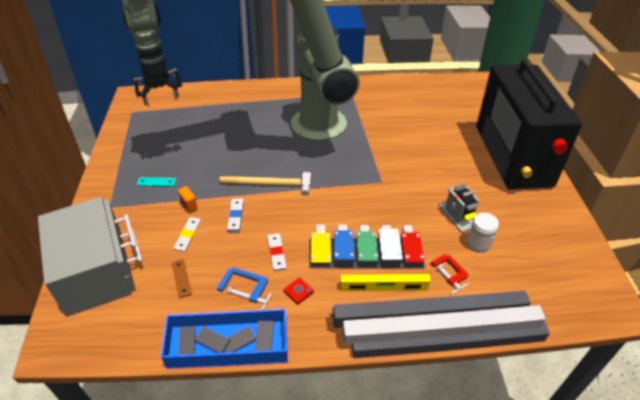

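The red (347,171), blue (388,220) and yellow-banded (435,200) flats are on the bench. The brown (432,148) and turquoise (479,281) bars are look-alikes, and the dark bars in the tray are not flats. The bays run, from left to right, red, white, green, blue, yellow at x 221–306, y≈163. The wheel is at about (158,205). I'll check this in one close crop and measure.

```bash
cat > h.py <<'E'
import numpy as np, cv2
from scipy.spatial.transform import Rotation as R
from bench import bot, solve_ik, imaging
F=np.diag([1.,-1,-1])
def cam(n):
    m=imaging.camera_model(n); return m['K'],np.array([m['k1'],0,0,0.]),m['position'],R.from_euler('xyz',m['rotation']).as_matrix()@F
def unproj(n,px,z):
    K,d,p,M=cam(n); u=cv2.undistortPoints(np.float64(px).reshape(-1,1,2),K,d).reshape(-1,2)
    r=np.c_[u,np.ones(len(u))]@M.T; return p+r*((z-p[2])/r[:,2])[:,None]
def proj(n,P):
    K,d,p,M=cam(n); return cv2.projectPoints((np.float64(P).reshape(-1,3)-p)@M,np.zeros(3),np.zeros(3),K,d)[0].reshape(-1,2)
HUE={8:(24,35),12:(0,6),20:(100,125),16:(50,85)}
def masks(im):
    h=cv2.cvtColor(im,cv2.COLOR_BGR2HSV); H,S,V=cv2.split(h)
    m={k:((H>=a)&(H<=b)&(S>130)&(V>70)) for k,(a,b) in HUE.items()}
    m['w']=(S<50)&(V>150); return m
def rect(mask,near=None,rad=30):
    m=mask.astype(np.uint8)
    if near is not None:
        w=np.zeros_like(m); cv2.circle(w,tuple(int(v) for v in near),rad,1,-1); m=m*w
    n,l,s,c=cv2.connectedComponentsWithStats(m); i=1+np.argmax(s[1:,4])
    return np.argwhere(l==i)[:,::-1].astype(np.float32),s[i,4]
def flat(im,k,near):
    """fit: white+band component; returns centre xy and yaw and size (world, mm)"""
    m=masks(im); mm=(m['w']|m[k]).astype(np.uint8); mm=cv2.morphologyEx(mm,cv2.MORPH_CLOSE,np.ones((3,3)))
    p,_=rect(mm,near,45); W=unproj('top',p,float(k))[:,:2].astype(np.float32)
    c,s,a=cv2.minAreaRect(W); a=np.deg2rad(a)
    if s[1]>s[0]: a+=np.pi/2; s=s[::-1]
    mu=W.mean(0); a=(a+np.pi/2)%np.pi-np.pi/2
    ev=np.linalg.eigh(np.cov(W.T))[1][:,1]; b=np.arctan(ev[1]/ev[0])
    return mu,np.array(c),s,a,b
E
python3 - <<'E'
from h import *
im=cv2.imread('pics/top0.png')
cv2.imwrite('pics/crop0.png',cv2.resize(im[95:265,125:455],None,fx=2.4,fy=2.4,interpolation=cv2.INTER_CUBIC))
for k,n in((12,(347,171)),(20,(388,220)),(8,(435,200))): print(k,*[np.round(v,2) for v in flat(im,k,n)])
m=masks(im)
for k,n in((12,(221,161)),(24,(242,161)),(16,(263,162)),(20,(285,165)),(8,(307,167))):
    p,_=rect(m['w' if k==24 else k],n,24); z={8:31,12:35,16:39,20:43,24:47}[k]
    W=unproj('top',p,z)[:,:2].astype(np.float32); ev=np.linalg.eigh(np.cov(W.T))[1][:,1]
    print('bay',k,len(p),W.mean(0).round(1),cv2.minAreaRect(W),np.arctan(ev[1]/ev[0]).round(3))
E
```

```text
12 [ 627.84 -170.36] [ 629.33 -170.2 ] [129.42  36.49] 0.14 0.12
20 [ 475.26 -294.4 ] [ 477.26 -293.98] [129.16  37.47] -0.06 -0.06
8 [ 539.19 -439.56] [ 538.46 -439.78] [129.52  38.  ] -0.28 -0.28
bay 12 596 [660.  219.7] ((660.1572265625, 220.04127502441406), (54.16887664794922, 110.0685043334961), 85.49417877197266) -0.073
bay 24 644 [655.3 154. ] ((655.6302490234375, 153.999267578125), (53.695770263671875, 111.58155822753906), 85.46622467041016) -0.081
bay 16 7 [702.4  88.2] ((702.4139404296875, 88.21022033691406), (18.41949462890625, 0.00021210312843322754), 89.94702911376953) 1.57
bay 20 594 [643.9  22.4] ((643.9115600585938, 22.601558685302734), (54.07102966308594, 109.41667175292969), 85.26905059814453) -0.078
bay 8 598 [639.4 -43.2] ((639.9525146484375, -43.15642547607422), (53.90862274169922, 111.4264907836914), 84.85437774658203) -0.081
```

View pics/crop0.png

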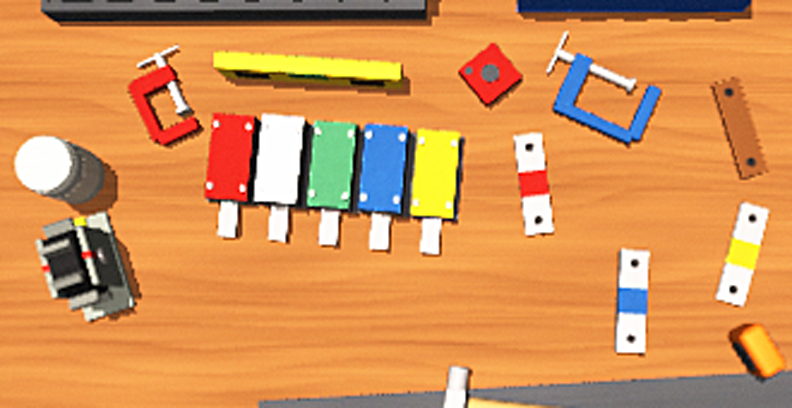

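The close crop confirms it: there are three flats, red at (533,185), blue (632,300) and yellow (743,253). The measured sizes agree (about 129×37 mm), the bay roofs come out at 54×110 mm, and the bay pitch is 66 mm. No green or white flat is on the bench. I'm starting with blue.

```bash
cat >> h.py <<'E'
BY=-0.0775; C,S=np.cos(BY),np.sin(BY); B8=np.array([639.7,-43.2])
IDX={8:0,20:1,16:2,24:3,12:4}
def bay(k,x,y=0): 
    o=B8+66*IDX[k]*np.array([-S,C]); return o+np.array([C*x-S*y,S*x+C*y])
def down(a): return [np.pi,0,float(a)]
def st(msg):
    s=bot.get_state(); print(msg,'t%.1f'%s['t'],s['tcp_pos'].round(1),s['contact_force'].round(1),'op %.3f'%s['opening'])
    return s
def pick(k,c,a,z=2,lift=90):
    bot.grip(0.68,40)
    bot.move_ptp([*c,110],down(a)); bot.movel([*c,z],max_speed=90,threshold=12); st('down')
    bot.grip(0.0,70); s=st('grip'); zg=s['tcp_pos'][2]
    bot.movel([*s['tcp_pos'][:2],lift]); st('lift'); return zg
def look(name): 
    im=imaging.capture('top'); cv2.imwrite(f'pics/{name}.png',im); return im
E
python3 - <<'E'
from h import *
c,a=np.array([476.5,-294.2]),-0.06
zg=pick(20,c,a); open('zg','w').write(str(zg))
bot.move_ptp([*bay(20,-165),110],down(BY)); st('over')
im=look('c1'); p=proj('top',[*bay(20,-135),60])[0].astype(int)
cv2.imwrite('pics/c1c.png',cv2.resize(im[140:300,200:360],None,fx=3,fy=3,interpolation=cv2.INTER_CUBIC))
E
```

```text
down t3.3 [ 476.9 -294.6    2.6] [ 0.8 -0.5  0.5] op 0.678
grip t3.9 [ 476.5 -294.2    2. ] [-0.3 -0.2  0.4] op -0.001
lift t4.6 [ 476.1 -293.9   89.4] [0.1 0.2 0.1] op -0.001
over t5.8 [480.7  34.6 109.8] [-0.6 -0.3  0.5] op 0.001
```

View pics/c1c.png

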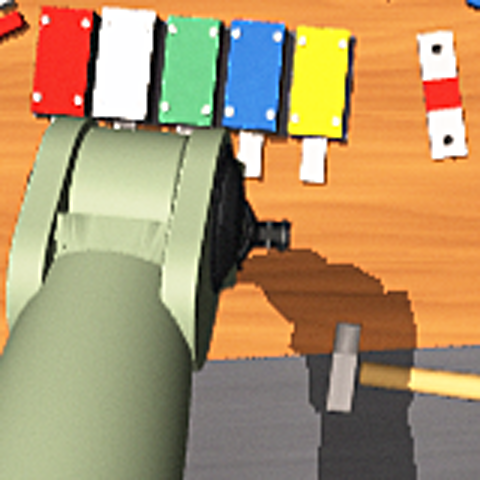

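The gripper closed on nothing: the opening reads 0, with no contact force on the way down. I need to see where the blue flat is now.

Run:
```python
from h import *
im=imaging.capture('top'); s=imaging.capture('scene')
cv2.imwrite('pics/d1.png',np.vstack([cv2.resize(im[120:320,300:500],(600,300),interpolation=cv2.INTER_AREA)*0+cv2.resize(im[150:300,300:600],(600,300)),cv2.resize(s[150:300,120:420],(600,300))]))
print(bot.get_state()['orientation'],proj('top',[476.5,-294.2,20]),proj('scene',[[476.5,-294.2,20],[628.5,-170.3,12]]))
for k,n in((12,(347,171)),(20,(388,220)),(8,(435,200))): print(k,*[np.round(v,2) for v in flat(im,k,n)])
```

```text
[ 3.14139436e+00  4.44729338e-05 -7.94492552e-02] [[387.96507069 220.35155784]] [[235.21009577 213.35364315]
 [276.23099755 250.56629529]]
12 [ 627.91 -170.35] [ 629.38 -170.42] [129.42  36.92] 0.14 0.12
20 [ 475.29 -294.36] [ 477.35 -293.99] [129.35  37.47] -0.06 -0.06
8 [ 538.32 -439.34] [ 538.46 -439.78] [129.52  38.  ] -0.28 -0.28
```

View pics/d1.png

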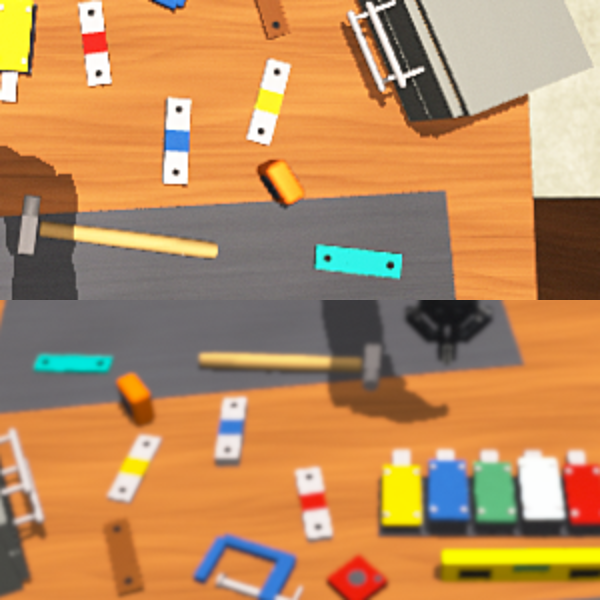

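Run:
```python
from h import *
s=st('now'); im=imaging.capture('scene'); p=proj('scene',s['tcp_pos'])[0]; print(p, proj('scene',[*s['tcp_pos'][:2],s['tcp_pos'][2]+54]))
x,y=p.astype(int); c=cv2.resize(im[y-90:y+60,x-90:x+90],None,fx=4,fy=4,interpolation=cv2.INTER_CUBIC)
cv2.drawMarker(c,(int((p[0]-x+90)*4),int((p[1]-y+90)*4)),(0,0,255),cv2.MARKER_CROSS,24,1); cv2.imwrite('pics/d2.png',c)
```

```text
now t6.0 [480.6  34.3 109.8] [-0.3  0.3 -0.6] op -0.001
[342.21866904 187.54830274] [[342.88199382 173.90540315]]
```

View pics/d2.png

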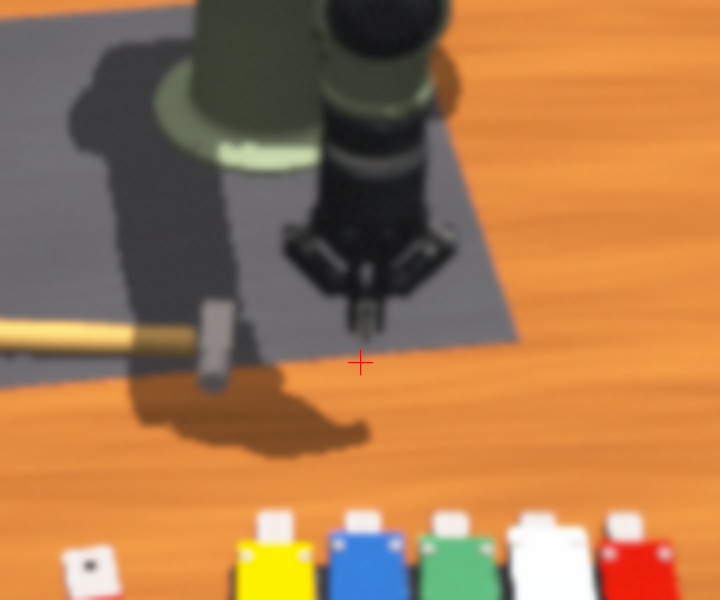

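The finger tip shows about 6 px above the reported TCP at (360,362), so the real tip is about 25 mm from where it is reported, probably higher. I'll probe the bare bench with shut fingers to measure this.

Run:
```python
from h import *
p=bot.get_state()['tcp_pos'][:2]
bot.movel([*p,12],max_speed=120,threshold=8); st('a')
print(bot.movel([*p,-35],max_speed=25,threshold=6)); s=st('touch')
im=imaging.capture('scene'); p=proj('scene',[[*s['tcp_pos'][:2],0]])[0]; print(p)
x,y=p.astype(int); c=cv2.resize(im[y-70:y+50,x-80:x+80],None,fx=5,fy=5,interpolation=cv2.INTER_CUBIC)
cv2.drawMarker(c,(int((p[0]-x+80)*5),int((p[1]-y+70)*5)),(0,0,255),cv2.MARKER_CROSS,24,1); cv2.imwrite('pics/d3.png',c)
```

```text
a t7.0 [481.2  34.3  12.5] [0.6 0.5 0.9] op 0.003
True
touch t8.5 [480.5  34.3 -28.5] [-0.3 -0.2  5.7] op 0.001
[340.96535213 213.24536932]
```

View pics/d3.png

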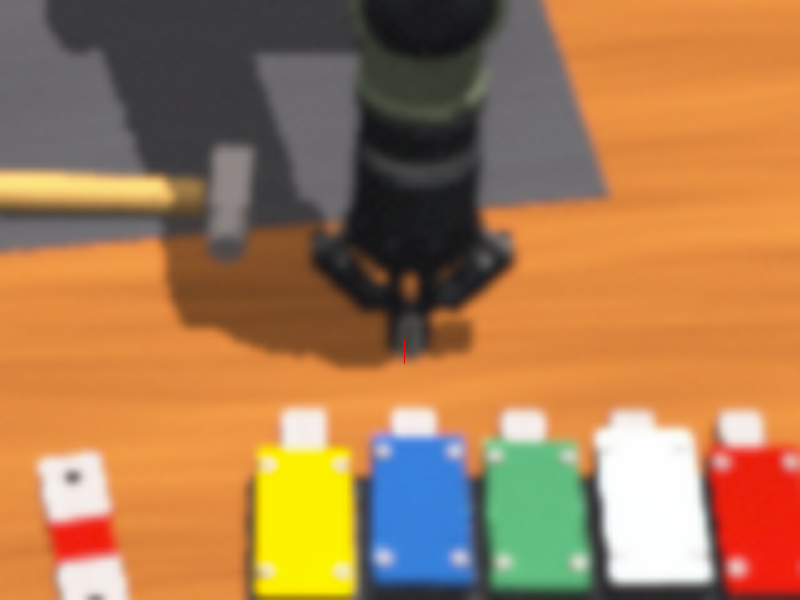

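The bench is touched at a reported z of −28.5, so the tip really sits 28.5 mm above the reported TCP. In the picture the finger foot at (410,352) matches the reported xy mark at (405,350) to about 1 px. From here I'll use z corrected by this.

Run:
```python
from h import *
bot.movel([480.6,34.3,80])
zg=pick(20,np.array([476.5,-294.2]),-0.06,z=-29,lift=60)
if bot.get_state()['opening']<0.1: print('MISS'); raise SystemExit
open('zg','w').write(str(zg))
bot.move_ptp([*bay(20,-165),60],down(BY)); st('over')
im=imaging.capture('scene'); x,y=proj('scene',[*bay(20,-135),50])[0].astype(int)
cv2.imwrite('pics/e1.png',cv2.resize(im[y-70:y+70,x-90:x+90],None,fx=4,fy=4,interpolation=cv2.INTER_CUBIC))
```

```text
down t12.9 [ 476.9 -294.6  -28.4] [0.2 0.1 0.7] op 0.684
grip t13.2 [ 477.  -294.6  -28.2] [-2.1 -0.2  5.8] op 0.407
lift t14.0 [ 476.3 -294.1   59.1] [-0.1  0.5 -2. ] op 0.402
over t15.2 [480.9  34.5  59.9] [ 0.2 -0.1 -1.7] op 0.410
```

View pics/e1.png

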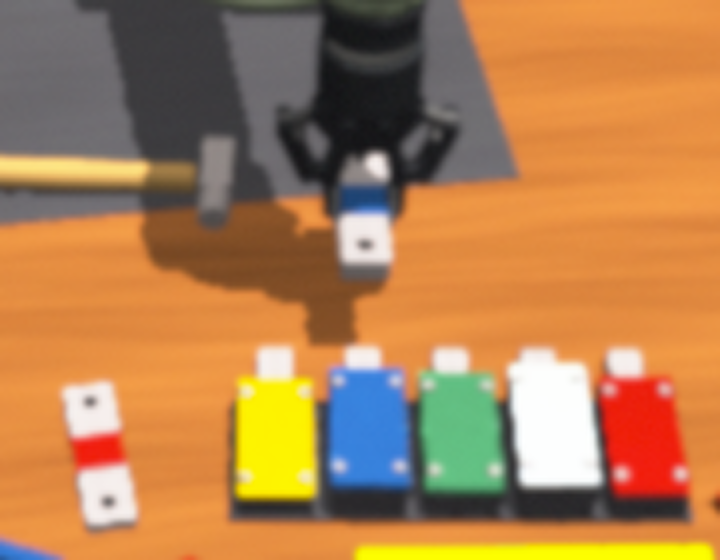

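The flat is held level at (365,230), in line with the blue bay. I'll insert it and push it home.

```bash
cat >> h.py <<'E'
TZ=-28.5
def insert(k,zg,dz=15.5,dy=0):
    z=zg+dz
    bot.movel([*bay(k,-140,dy),z],down(BY),max_speed=120); st('front')
    hit=bot.movel([*bay(k,-73,dy),z],max_speed=60,threshold=12); s=st(f'in hit={hit}')
    print('bay x,y',np.round(tobay(k,s['tcp_pos'][:2]),1)); return hit
def tobay(k,p):
    d=np.array(p)-bay(k,0); return np.array([C*d[0]+S*d[1],-S*d[0]+C*d[1]])
def push(k,dy=0,xs=-73,end=-86):
    p=bot.get_state()['tcp_pos']
    bot.grip(0.62); bot.movel([*p[:2],60],max_speed=200)
    bot.grip(0.0,40)
    x0=xs-65-11-25
    bot.movel([*bay(k,x0,dy),60],down(BY),max_speed=200); bot.movel([*bay(k,x0,dy),TZ+14+4],max_speed=120); st('behind')
    hit=bot.movel([*bay(k,end,dy),TZ+14+4],max_speed=50,threshold=18); s=st(f'push hit={hit}')
    print('bay x,y',np.round(tobay(k,s['tcp_pos'][:2]),1))
    bot.movel([*bay(k,-130,dy),TZ+18],max_speed=120); bot.movel([*bay(k,-130,dy),60],max_speed=200)
E
python3 - <<'E'
from h import *
zg=float(open('zg').read())
if insert(20,zg): raise SystemExit
push(20)
st('end')
im=imaging.capture('scene'); x,y=proj('scene',[*bay(20,-60),20])[0].astype(int)
cv2.imwrite('pics/e2.png',cv2.resize(im[y-70:y+70,x-90:x+90],None,fx=4,fy=4,interpolation=cv2.INTER_CUBIC))
E
```

```text
front t16.1 [505.4  33.2 -12.7] [ 0.1  0.3 -2.2] op 0.404
in hit=False t17.3 [571.4  28.3 -12.8] [ 0.6  0.3 -2.2] op 0.400
bay x,y [-73.6   0. ]
behind t20.1 [472.1  36.  -10.3] [ 0.1 -0.3  0.5] op 0.002
push hit=False t22.0 [553.2  29.7 -11.3] [-13.    0.5  10.4] op 0.002
bay x,y [-91.8   0. ]
end t23.0 [516.6  32.5  60.5] [-0.9 -0.4 -0.4] op -0.002
```

View pics/e2.png

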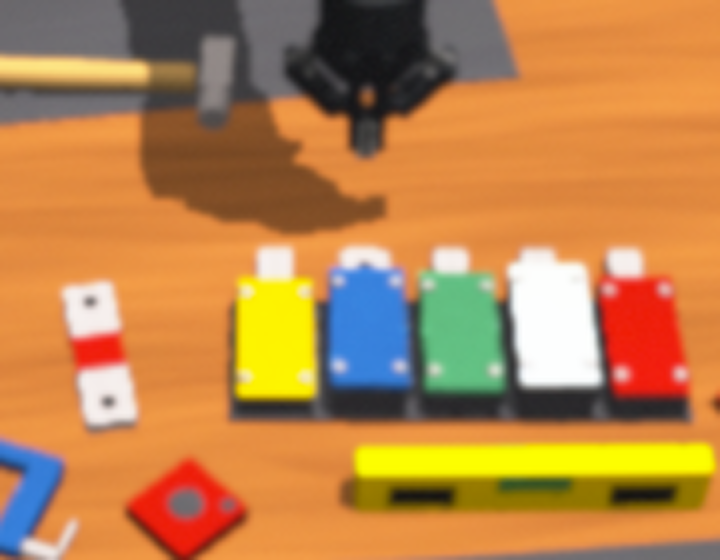

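The blue flat is home: the pusher stopped at bay x −91.8 under 13 N, where about −91 is expected, and the picture shows only its end (365,262) sticking out. Red is next, located again first.

```bash
cat >> h.py <<'E'
def job(k,near,zp):
    im=look(f'pre{k}_{int(bot.get_state()["t"])}'); mu,c,s,a,b=flat(im,k,near); print(k,mu.round(1),c.round(1),np.round(s,1),round(a,3),round(b,3))
    if abs(s[0]-130)>4 or abs(s[1]-37)>4: print('BAD FIT'); return
    zg=pick(k,(mu+c)/2,(a+b)/2,z=zp,lift=60); open('zg','w').write(str(zg))
    if bot.get_state()['opening']<0.3: print('MISS'); return
    bot.move_ptp([*bay(k,-165),60],down(BY)); s=st('over')
    if s['opening']<0.3: print('LOST'); return
    if insert(k,zg): print('STUCK'); return
    push(k); st('end'); return True
E
python3 - <<'E'
from h import *
job(12,(347,171),-30)
im=imaging.capture('scene'); x,y=proj('scene',[*bay(16,-60),20])[0].astype(int)
cv2.imwrite('pics/e3.png',cv2.resize(im[y-70:y+70,x-90:x+90],None,fx=4,fy=4,interpolation=cv2.INTER_CUBIC))
E
```

```text
12 [ 627.9 -170.3] [ 629.3 -170.2] [129.4  36.5] 0.135 0.119
down t26.4 [ 629.2 -170.5  -29.3] [ 0.7 -0.   0.4] op 0.680
grip t26.7 [ 629.2 -170.5  -29.1] [-0.5  0.3  5.6] op 0.399
lift t27.4 [ 628.4 -170.2   58.9] [ 0.1 -0.  -1.2] op 0.400
over t31.9 [495.7 232.7  60. ] [-1.1  0.7 -2.5] op 0.399
front t32.7 [520.8 230.9 -13.4] [-0.3  0.1 -0.9] op 0.405
in hit=False t34.0 [586.8 225.7 -13.7] [-0.2  0.3 -1.3] op 0.400
bay x,y [-73.5  -0. ]
behind t36.7 [487.4 233.5 -10.2] [-0.8 -0.2 -0.1] op -0.003
push hit=False t38.6 [569.3 227.  -11. ] [-10.1   0.3   7.2] op -0.003
bay x,y [-91.1  -0. ]
end t39.7 [531.9 230.1  60.6] [-0.4 -0.6 -0.3] op -0.001
```

View pics/e3.png

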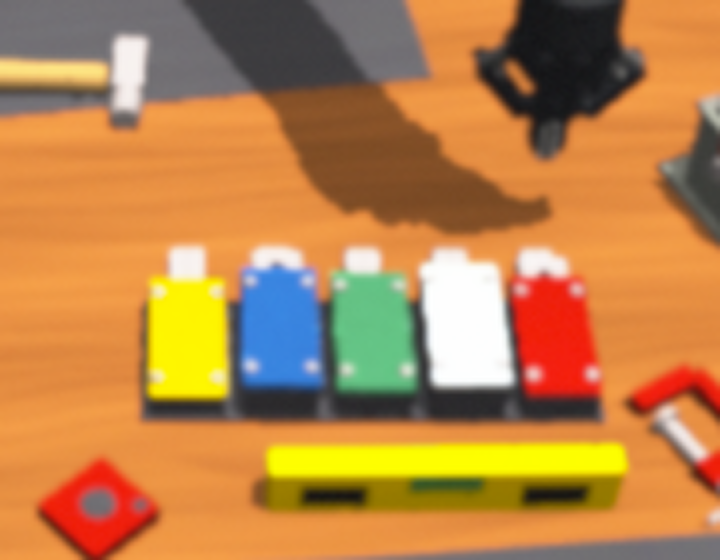

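Red is home too, with its end at (545,265) and the push stopping at −91.1. Yellow is next.

Run:
```python
from h import *
bot.move_ptp([450,60,120],down(BY))
job(8,(435,200),-31.5)
im=imaging.capture('scene'); x,y=proj('scene',[*bay(20,-60),20])[0].astype(int)
cv2.imwrite('pics/e4.png',cv2.resize(im[y-70:y+70,x-90:x+90],None,fx=4,fy=4,interpolation=cv2.INTER_CUBIC))
```

```text
8 [ 539.  -439.6] [ 538.5 -439.8] [129.5  38. ] -0.283 -0.281
down t47.6 [ 539.2 -440.1  -30.8] [ 0.4 -0.1  0.3] op 0.676
grip t47.9 [ 540.1 -440.6  -29. ] [-1.4  1.7  9.9] op 0.396
lift t48.7 [ 539.4 -440.    58.9] [-0.2 -0.7 -2.3] op 0.398
over t50.2 [476.4 -31.4  60.2] [ 0.4 -1.1 -1.6] op 0.391
front t51.0 [500.3 -32.5 -13.3] [-0.2 -0.2 -0.6] op 0.398
in hit=False t52.3 [566.4 -37.4 -13.6] [-1.1  0.6 -1.2] op 0.394
bay x,y [-73.6   0.1]
behind t55.1 [466.9 -29.9 -10.3] [ 0.5 -0.4  0.3] op -0.004
push hit=False t57.0 [548.3 -36.  -11.4] [-10.6   0.2   8.6] op 0.003
bay x,y [-91.7   0.1]
end t58.0 [511.4 -33.4  60.4] [-0.3 -0.2 -0.9] op 0.000
```

View pics/e4.png

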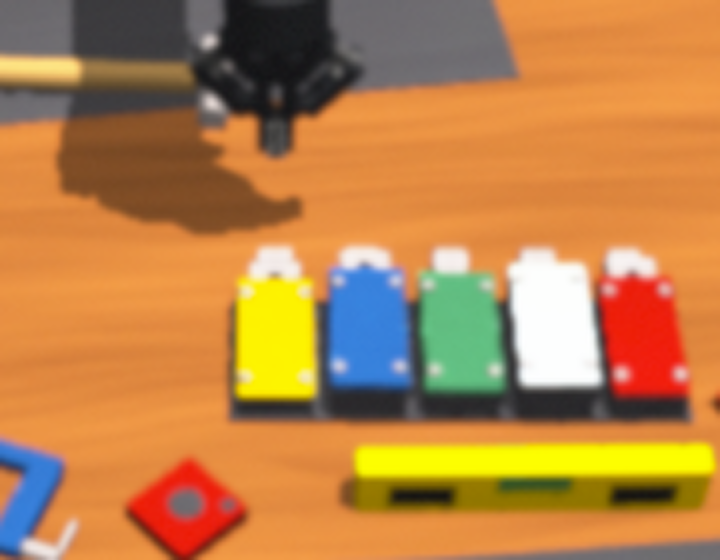

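All three flats are home; the yellow one's end shows at (275,268). Next I'll measure the wheel.

Run:
```python
from h import *
bot.move_ptp([400,-150,120],down(0))
t=imaging.capture('top'); s=imaging.capture('scene')
h=cv2.cvtColor(t,cv2.COLOR_BGR2HSV); w=h[180:232,136:186]
red=((w[...,0]<8)|(w[...,0]>172))&(w[...,1]>120)&(w[...,2]>80)
n,l,st_,c=cv2.connectedComponentsWithStats(red.astype(np.uint8))
for i in range(1,n): print(st_[i,4],c[i]+[136,180],unproj('top',c[i]+[136,180],94)[0].round(1))
cv2.imwrite('pics/w1.png',np.hstack([cv2.resize(t[175:235,130:190],(400,400),interpolation=cv2.INTER_CUBIC),cv2.resize(s[170:250,430:510],(400,400),interpolation=cv2.INTER_CUBIC)]))
```

```text
12 [160.66666667 200.66666667] [529.9 375.   94. ]
9 [143.88888889 206.11111111] [514.  423.7  94. ]
```

View pics/w1.png

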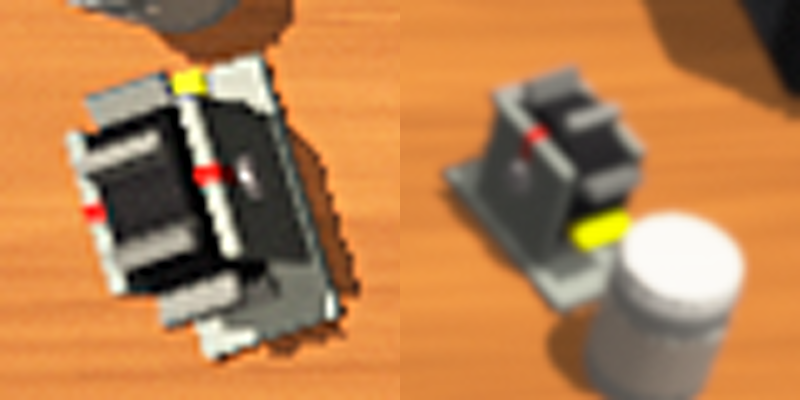

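The pointers are at top-crop (93,212) and (205,173), which unproject to 51 mm apart (52 expected). The yellow ridge is low on the far side, at (600,230) in the scene half. I'll fit the wheel angle from the ridge pixels.

```bash
cat >> h.py <<'E'
WA=np.array([522.,399.4]); WY=0.316; WC,WS=np.cos(WY),np.sin(WY)
def wh(x,y,z): return np.array([WA[0]+WC*x-WS*y,WA[1]+WS*x+WC*y,z])
def ridge(th,r=55,y=0): return wh(r*np.sin(th),y,60+r*np.cos(th))
def yellow(n):
    im=imaging.capture(n); h=cv2.cvtColor(im,cv2.COLOR_BGR2HSV); m=((h[...,0]>=22)&(h[...,0]<=36)&(h[...,1]>120)&(h[...,2]>70))
    p=proj(n,wh(0,0,70))[0]; w=np.zeros(m.shape,np.uint8); cv2.circle(w,tuple(p.astype(int)),36,1,-1)
    q=np.argwhere(m&(w>0))[:,::-1]; return (len(q),q.mean(0).round(1) if len(q) else None)
E
python3 - <<'E'
from h import *
for n in('scene','top'):
    print(n,yellow(n))
for d in range(-90,166,15): print(d,*[proj(n,ridge(np.deg2rad(d),57))[0].round(1) for n in('scene','top')])
E
```

```text
scene (76, array([469.4, 215.3]))
top (18, array([157.9, 186.8]))
-90 [451.4 191.1] [162.6 222.3]
-75 [452.6 188. ] [160.3 221.6]
-60 [454.4 185.9] [157.8 219.7]
-45 [456.8 185. ] [155.1 216.6]
-30 [459.6 185.2] [152.6 212.5]
-15 [462.5 186.7] [150.4 207.8]
0 [465.4 189.3] [148.6 202.8]
15 [468.1 192.9] [147.5 198. ]
30 [470.3 197.3] [147.1 193.6]
45 [471.9 202.1] [147.5 190. ]
60 [472.8 206.9] [148.5 187.5]
75 [472.9 211.4] [150.1 186.2]
90 [472.2 215.3] [152.2 186.1]
105 [470.7 218.3] [154.5 187.3]
120 [468.7 220.2] [157.  189.5]
135 [466.2 220.8] [159.4 192.7]
150 [463.4 220.3] [161.7 196.5]
165 [460.6 218.6] [163.7 200.8]
```

The ridges stand at about 16°, −29° and 60°, with yellow at 105° (q≈−4.45), and both cameras agree. I'll push ridge by ridge with the shut fingers, from about −29° to +27° first, then check.

```bash
cat >> h.py <<'E'
WZ=107.5+TZ
def stroke(x0,x1,sp=60):
    bot.movel([*wh(x0,0,0)[:2],WZ+30],down(WY),max_speed=150); bot.movel([*wh(x0,0,0)[:2],WZ],max_speed=100,threshold=10); s=st('d')
    if s['tcp_pos'][2]>WZ+3: print('BLOCKED'); return False
    bot.movel([*wh(x1,0,0)[:2],WZ],max_speed=sp,threshold=20); s=st('p')
    bot.movel([*wh(x1-4,0,0)[:2],WZ],max_speed=60); bot.movel([*wh(x1-4,0,0)[:2],WZ+30],max_speed=150); return True
E
python3 - <<'E'
from h import *
bot.move_ptp([*wh(-75,0,0)[:2],WZ+40],down(WY)); st('a')
stroke(-56,9.5)
bot.movel([*wh(-110,0,0)[:2],WZ+40],max_speed=200)
bot.move_ptp([380,150,180],down(WY))
t=imaging.capture('top'); s=imaging.capture('scene'); print(yellow('scene'),yellow('top'))
cv2.imwrite('pics/w2.png',np.hstack([cv2.resize(t[175:235,130:190],(400,400),interpolation=cv2.INTER_CUBIC),cv2.resize(s[170:250,430:510],(400,400),interpolation=cv2.INTER_CUBIC)]))
E
```

```text
a t63.5 [450.8 375.9 119. ] [-1.5  1.  -0.5] op -0.000
d t64.2 [468.2 381.8  79. ] [-0.2  0.2 -0.8] op 0.000
p t64.8 [485.6 387.7  80.7] [-2.4 -1.   9.4] op 0.002
(0, None) (0, None)
```

View pics/w2.png

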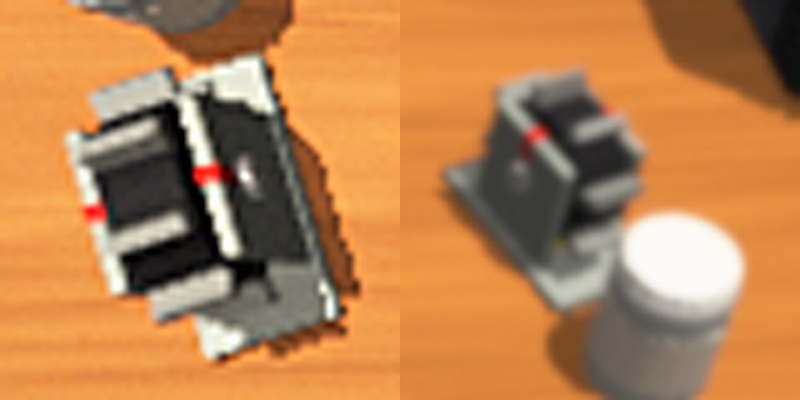

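The push hit the 20 N threshold early, and my retreat move then carried the ridge on to about 22°. Ridges now stand at about +20° and −22°, and yellow has gone from 105° to about 155° and is hidden underneath. I'll fix the retreat, raise the threshold and make three more strokes.

```bash
sed -i 's/threshold=20); s=st(.p.)/threshold=30); s=st("p"); q=s["tcp_pos"][:2]-4*np.array([WC,WS]); hit=np.hypot(*(s["tcp_pos"][:2]-wh(x1,0,0)[:2]))>4/; s/    bot.movel(\[\*wh(x1-4,0,0)\[:2\],WZ\],max_speed=60); bot.movel(\[\*wh(x1-4,0,0)\[:2\],WZ+30\],max_speed=150); return True/    bot.movel([*q,WZ],max_speed=60); bot.movel([*q,WZ+30],max_speed=150); print("early" if hit else "ok"); return not hit/' h.py
tail -8 h.py
python3 - <<'E'
from h import *
bot.move_ptp([*wh(-75,0,0)[:2],WZ+40],down(WY))
for i in range(3):
    if not stroke(-44,9.5,50): break
bot.movel([*wh(-110,0,0)[:2],WZ+40],max_speed=200)
bot.move_ptp([380,150,180],down(WY))
print(yellow('scene'),yellow('top'))
t=imaging.capture('top'); s=imaging.capture('scene')
cv2.imwrite('pics/w3.png',np.hstack([cv2.resize(t[175:235,130:190],(400,400),interpolation=cv2.INTER_CUBIC),cv2.resize(s[170:250,430:510],(400,400),interpolation=cv2.INTER_CUBIC)]))
E
```

```text
p=proj(n,wh(0,0,70))[0]; w=np.zeros(m.shape,np.uint8); cv2.circle(w,tuple(p.astype(int)),36,1,-1)
    q=np.argwhere(m&(w>0))[:,::-1]; return (len(q),q.mean(0).round(1) if len(q) else None)
WZ=107.5+TZ
def stroke(x0,x1,sp=60):
    bot.movel([*wh(x0,0,0)[:2],WZ+30],down(WY),max_speed=150); bot.movel([*wh(x0,0,0)[:2],WZ],max_speed=100,threshold=10); s=st('d')
    if s['tcp_pos'][2]>WZ+3: print('BLOCKED'); return False
    bot.movel([*wh(x1,0,0)[:2],WZ],max_speed=sp,threshold=30); s=st("p"); q=s["tcp_pos"][:2]-4*np.array([WC,WS]); hit=np.hypot(*(s["tcp_pos"][:2]-wh(x1,0,0)[:2]))>4
    bot.movel([*q,WZ],max_speed=60); bot.movel([*q,WZ+30],max_speed=150); print("early" if hit else "ok"); return not hit
d t77.5 [479.5 385.5  79. ] [-0.4  1.1 -0.3] op -0.001
p t78.7 [531.7 402.6  79.4] [-0.8 -0.4 -0.2] op -0.001
ok
d t80.2 [480.5 385.7  78.5] [0.  0.7 0.5] op 0.002
p t81.4 [531.7 402.5  79.4] [-0.5 -0.4 -0.7] op -0.003
ok
d t83.0 [480.5 385.7  78.6] [-0.1  0.2  0.2] op -0.000
p t84.2 [531.7 402.5  79.4] [ 0.1  0.1 -0.5] op -0.000
ok
(56, array([454.7, 186.6])) (76, array([158. , 217.9]))
```

View pics/w3.png

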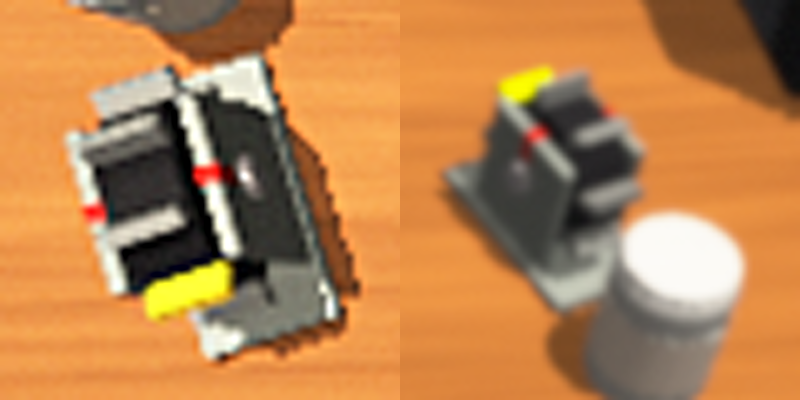

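Yellow is now at about −62°, seen at top (158,218). That leaves one more full stroke and then a short final one to vertical.

Run:
```python
from h import *
bot.move_ptp([*wh(-75,0,0)[:2],WZ+40],down(WY))
if stroke(-44,9.5,50): stroke(-44,-14.5,30)
bot.movel([*wh(-110,0,0)[:2],WZ+40],max_speed=200)
bot.move_ptp([380,100,220],down(WY))
print(yellow('scene'),yellow('top')); st('')
t=imaging.capture('top'); s=imaging.capture('scene')
cv2.imwrite('pics/w4.png',np.hstack([cv2.resize(t[120:240,130:330],(400,240),interpolation=cv2.INTER_CUBIC),cv2.resize(s[150:270,300:500],(400,240),interpolation=cv2.INTER_CUBIC)]))
```

```text
d t96.2 [479.5 385.5  79. ] [0.8 0.6 0.3] op -0.004
p t97.4 [531.7 402.6  79.4] [-1.  -0.4  1. ] op 0.003
ok
d t99.0 [480.5 385.6  78.5] [-0.4 -0.3  0.4] op 0.002
p t100.1 [508.5 395.   79. ] [-1.   0.8  0.3] op -0.000
ok
(78, array([464.8, 190.3])) (59, array([148.9, 202.2]))
 t106.1 [380. 100. 220.] [0.6 0.1 0.4] op 0.004
```

View pics/w4.png

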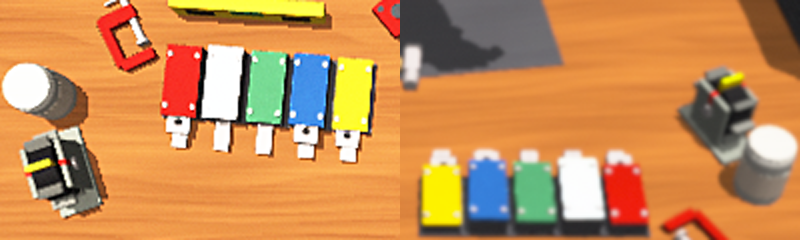

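The yellow ridge stands between the pointers: (464.8,190.3) and (148.9,202.2), against (465.4,189.3) and (148.6,202.8) expected for 0. Before handing in, I'll check how far each flat sticks out.

Run:
```python
from h import *
im=imaging.capture('top'); g=cv2.cvtColor(im,cv2.COLOR_BGR2HSV)[...,1].astype(np.float32)
xs=np.arange(-100,-58,1.)
for k in(8,12,20):
    r=[]
    for y in(-15,15):
        P=np.array([[*bay(k,x,y),14+k] for x in xs]); p=proj('top',P).astype(np.float32)
        v=cv2.remap(g,p[:,0].reshape(1,-1),p[:,1].reshape(1,-1),cv2.INTER_LINEAR)[0]; w=np.argmax(v<90); r.append((xs[w],v.min()))
    print(k,r)
```

```text
8 [(np.float64(-71.0), np.float32(57.679688)), (np.float64(-79.0), np.float32(0.0))]
12 [(np.float64(-90.0), np.float32(0.0)), (np.float64(-79.0), np.float32(0.0))]
20 [(np.float64(-80.0), np.float32(0.0)), (np.float64(-79.0), np.float32(0.0))]
```

Run:
```python
from h import *
bot.sign_off(); st('done')
```

```text
the job is handed in; nothing more can be done
the job is handed in; nothing more can be done
```

I put all three flats on the bench (blue 20, red 12, yellow 8) into their own bays and pushed each against its back stop. I then rolled the wheel until the yellow ridge stood up at the pointers, and handed the job in. Sign-off gives no verdict, so these are only my own checks.

**Flats:**
- **Push:** the pusher stopped at bay x −91 to −92 mm under 10–13 N, where about −91 means fully home.
- **Camera:** along y = +15, each flat's outer end showed at x ≈ −79 mm, where −80 is home.
- **Disagreement:** along y = −15, the 20 mm flat agreed (−80). The 8 mm flat read −71 and the 12 mm flat −90. I took these as edge-pixel effects, from side play and the tongue, and did not look into them further.

**Wheel:** both cameras put the yellow ridge within about 1 px of its position at angle 0, which is a few degrees at most against the 9 allowed.

**What went wrong on the way:**
- **Missed grasp:** the first grasp closed on nothing. The fingertips sit about 28.5 mm higher than the reported TCP, which I measured by touching the bench and corrected for.
- **Early stop:** the first wheel stroke stopped early on its 20 N limit, and my retreat move then carried that ridge on. I fixed the move before continuing.

I did not measure the bystander tools at the end. The robot gave no sign of touching any of them.

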